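# Close the dip-cup tub: unlock the lid stay and lower the lid

### The job

Close the lid of the steel dip-cup tub: holding its grip lightly, lift the knee of the folding stay up past centre to unlock it, then lower the lid gently without slamming it and press it lightly until it is fully home on the rim. Do not force the stay or the lid, leave the other things on the counter alone, and let go at the end.

Things in the scene. Friction and masses are not known exactly. Their poses are not given: they have to be found in the camera images.
- base: Dark steel base plate fixed on the counter, 220 x 220 x 8 mm; origin: centre of its underside, z up. An open steel tub, 200 x 200 x 85 mm, walls 5 mm, small white lidded cups inside, stands squarely above it on screw feet set by hand: the rim is anywhere from 96 to 118 mm above the counter, level, and this is not in the measured poses. Feel for it. Axes x, y below are the base's.
- lid_hinge (a point): Middle of the lid's hinge line, 100 mm to +y of the base's centre, parallel to x, at rim height. Fixed to the base and given for the nominal rim height of 107 mm: the true hinge is up to 11 mm higher or lower. Axes as the base's. Lid plate: 200 mm along x, 212 mm from the hinge line, 4 mm thick, underside in the hinge's plane; rolled front edge 14 mm thick, axis 212 mm from the hinge line.
- stay_pivot (a point): Point on the axis (parallel to x) of the lower pivot of the folding stay, outside the tub's +x end, at rim height, 160 mm to -y of the hinge line: (144.5, -60, 107) mm from the base's origin, below the middle of the grip's swing. Nominal height: the true one is up to 11 mm off, as the rim. Axes as the base's.
- grip_start (a point): Where the middle of the knee's grip is while locked, at nominal height (truly up to 11 mm off, as the rim): 56 mm to +y of and 28 mm above the stay_pivot. The point does not move with it. The grip: a black plastic bar 14 mm thick, 50 mm long along x, sticking out 20 to 70 mm beyond the tub, free room round it. Locked, it is rigid downwards. Hold it lightly: 10 to 15 N is plenty.
- lid (a joint): Turn of the steel lid about its hinge, rad: 0 as it starts, standing open 85 degrees above level; grows as it comes down towards the tub's -y side; 1.487 is fully home, flat on the rim (a hard stop; top of the plate 4 mm above the rim). The hinge is stiff: the lid (0.25 to 0.5 kg) stays where it is left and takes up to about 3 N at its front edge to move down.
- stay (a joint): Turn of the stay's lower link, which carries the grip 62.5 mm from the pivot axis, rad: 0 locked; grows as the grip is lifted about the pivot, over the top and down on the -y side, bringing the lid down with it; 1.1 upright, lid about 65 degrees above level; 2.24 lid home. The grip takes about 4 to 12 N along its arc; against the arc it is rigid.
- knee (a joint): Bend of the stay at the knee, rad: 0 locked against its stop, sagging 10 degrees below straight; 0.175 straight (dead centre); above that it is past centre and folds up freely. The upper link, 120 mm long, joins the knee to the lid 100 mm from the hinge. While the bend is below 0.175 the lid cannot be lowered.
- squeeze_bottle: Amber bottle, 60 mm wide, 160 mm high, standing loose on the counter: leave alone. Origin: centre of its underside.
- shaker: Clear jar with a steel cap, 64 mm wide, 95 mm high, standing loose: leave alone. Origin: centre of its underside.
- cutter: Pizza cutter with a red handle, lying loose, 215 mm long, 90 mm wide at the wheel: leave alone. Origin: under the handle, 50 mm from its end; x points to the wheel.

How it is judged:
By the outcome, as a careful person would: the job done as asked, in the order asked, and still so for the second after the job is handed in, with the robot touching nothing.
It also fails if it takes over 72 s, if anything falls off the work surface, if the arm or the gripper's body presses on something with over 40 N, if the wrist force passes 120 N, or if a joint passes its speed limit or range.

### The arm

A 6-joint arm with a two-finger parallel gripper is mounted at the origin on the work surface. World frame = base frame: x ahead of the robot, y to its left, z up, the work surface at z = 0. Lengths are in m, angles in rad, forces in N, time in s.
With the tool pointing down it reaches from about 0.275 to 0.85 m from the base axis. Payload 5.2 kg.
Tool frame: the origin (TCP) lies midway between the tips of the shut fingers; the grasp point (between the pads) lies 19 mm behind it (env.grip_depth is the distance from the TCP to the grasp point, in m); z points along the fingers, y is the direction in which the jaws open and shut (so a half turn about z gives the same grasp; the last joint's range is limited). The gripper opens to 85 mm and grips with 20 to 120 N. Pads are 22 mm wide; open, the fingers measure 114 mm over their backs; the gripper's body (76 mm by 85 mm) begins 54 mm behind the grasp point. The pads swing forward as they close: fully open they stand 13 mm farther back than shut.
Start: joints at [-1.364, 0.259, 1.535, -0, 1.348, -0.203], TCP at [0.219, -0.504, 0.231] pointing down, gripper open.
Joint ranges: [-3.14, 3.14], [-0.91, 2.08], [0.19, 2.58], [-1.22, 4.36], [0.22, 2.71], [-3.12, 3.12]. Speed limits (rad/s): [2.57, 2.57, 3.14, 3.14, 3.14, 3.14].

### API

Orientations are given as a unit quaternion [w, x, y, z].
In Python, from cell import env, read_camera, camera_info, order gives the robot as it stands. The module is installed in compiled form; this text tells all that it offers.
- The arm moves only by the shell command python3 -m inch 'ROWS'. ROWS is JSON, one flat list of numbers, 7 for each row, row after row: the opening, from -1 (shut) to 1 (fully open), then the shift along the tool's x, y, z normalised to -1 to 1, where 1 is 400 mm, then the turn, a rotation vector about the tool's x, y, z normalised to -1 to 1, where 1 is 120 degrees. In form: [gripper, x, y, z, rx, ry, rz, gripper, x, y, z, rx, ry, rz, ...]. A call has 1 to 12 rows; each row is the pose to reach, as a shift and turn from the pose measured when the call began, along the tool's axes at that moment; what a row does not reach only later rows make up. A row lasts 1/10 s, in which the tool goes at most 50 mm and 8.59 degrees, less where a joint would pass 70% of its speed; a pose out of reach is approached as far as the arm can. A call with a number of a shift or a turn outside -1 to 1 is refused whole. A call with a gripper value outside its range is refused whole. The fingers move at their own pace and stop on an object; the grip force is fixed at half the most. Time passes only in rows, so rows that repeat a pose let the fingers close. It gives the time, the measured TCP pose, the force and the opening at its end, in the units of the state.
- env.read_state(): the state, without advancing time (a new reading comes with each control period).
- read_camera(name): name is "scene" or "top" or "wrist"; returns the picture (384x512x3 uint8, red, green, blue); there is no depth.
- camera_info(name): a dict with "fx", "fy", "cx", "cy" (pixels), "k1" (the pictures are not rectified: a ray, as slopes to the right and down, at radius r is drawn at 1 + k1 r^2 times it, then the intrinsics apply), "extrinsics" (4x4, takes a point from camera to world coordinates); the wrist camera has in their place "T_tool_cam" (4x4, takes a point from camera to tool coordinates, whose origin is the TCP and whose axes are the flange's). Camera axes: x right, y down, z forward; pixel columns grow to the right and rows downward; lengths in m; the calibration is good to about 2 mm. A picture is of the moment at which its call begins: read the wrist's pose just before it. camera_info takes no time and is no camera call.
- order.sign_off(): hands the job in, once; it reports no verdict.
The state is a dict: "t": time; "qpos": joint angles; "joint_vel": joint speeds; "tau": joint torques, N m; "tool_pos": TCP position; "ee_rot": TCP orientation; "wrist_force": force on the tool from outside, world axes, zero at the start; "wrist_torque": the same for the moment, N m; "opening": finger opening in m.
Only numpy, scipy, OpenCV 4.12 (cv2) and the standard library are available. Lean on these libraries where they do the work, as an engineer would, in place of code of your own. Each camera call takes 0.05 s, during which the arm holds its last target.

## Working session

There is one attempt and no reset: what is moved stays moved. The work goes in short steps, Python scripts to look and compute and a shell command to move; the robot and the scene stay as the last step left them, time stands still between calls to the robot, and variables do not carry over. Pictures are saved under pics/ and viewed, and the job is handed in when it is done.

```bash
mkdir -p pics; ls; python3 - <<'E'
from cell import env, read_camera, camera_info, order
import cv2
s=env.read_state()
for k,v in s.items(): print(k,v)
print(env.grip_depth)
for n in("scene","top","wrist"):
    i=read_camera(n); cv2.imwrite(f"pics/{n}0.png",i[:,:,::-1]); print(n,camera_info(n))
E
```

```text
pics
t 0.0
qpos [-1.36380033e+00  2.59365939e-01  1.53604811e+00  2.47468290e-05
  1.34800943e+00 -2.02774782e-01]
joint_vel [-0.00103688  0.0006186  -0.00066031  0.00036739  0.00048643 -0.00176668]
tau [-4.49713061e-04 -4.46035659e+01 -2.90564811e+01 -5.81491040e-04
  1.18303570e-02  1.17673647e-06]
tool_pos [ 0.21905455 -0.50393783  0.23047638]
ee_rot [-9.15436452e-04  9.79084457e-01  2.03452175e-01  1.01330009e-05]
wrist_force [-0.41515429 -1.42153352  0.13264476]
wrist_torque [-0.0497867  -0.03663737  0.08852409]
opening 0.08502364495830499
0.0187
scene {'fx': 470.8461806770199, 'fy': 470.8461806770199, 'cx': 258.95722448979956, 'cy': 189.51764972426062, 'k1': -0.15353611667017383, 'extrinsics': array([[-0.67941279,  0.52178204, -0.51588929,  1.28525882],
       [ 0.73358565,  0.49818638, -0.46223632,  0.67357693],
       [ 0.01582241, -0.69249825, -0.72124602,  1.15179551],
       [ 0.        ,  0.        ,  0.        ,  1.        ]])}
top {'fx': 422.05798454542196, 'fy': 422.05798454542196, 'cx': 259.0982874193963, 'cy': 194.09454104544065, 'k1': -0.03826803515296682, 'extrinsics': array([[-0.01288803, -0.99767255,  0.06695806,  0.42951871],
       [-0.99989312,  0.01239654, -0.00775052, -0.00423582],
       [ 0.00690243, -0.0670508 , -0.99772569,  1.16444414],
       [ 0.        ,  0.        ,  0.        ,  1.        ]])}
wrist {'fx': 275.0289439624466, 'fy': 275.0289439624466, 'cx': 256.82852939647154, 'cy': 194.73171509862877, 'k1': -0.06216393094943117, 'T_tool_cam': array([[ 1.27173374e-03, -9.54116612e-01, -2.99432584e-01,
         7.63503250e-02],
       [ 9.99999191e-01,  1.22228736e-03,  3.52426699e-04,
        -1.93470377e-04],
       [ 2.97364948e-05, -2.99432790e-01,  9.54117395e-01,
        -1.43380123e-01],
       [ 0.00000000e+00,  0.00000000e+00,  0.00000000e+00,
         1.00000000e+00]])}
```

View pics/scene0.png

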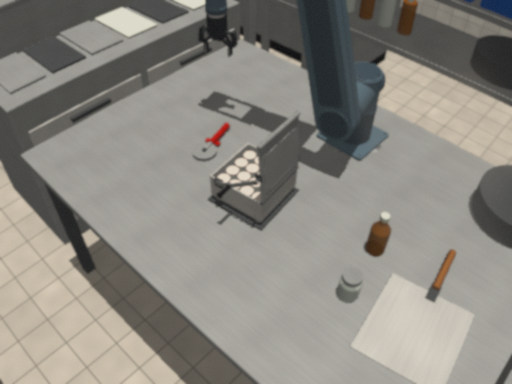

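View pics/top0.png

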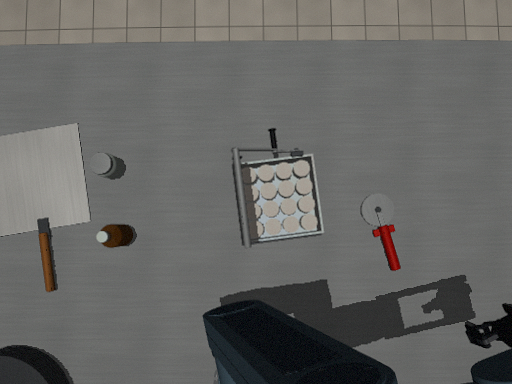

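View pics/wrist0.png

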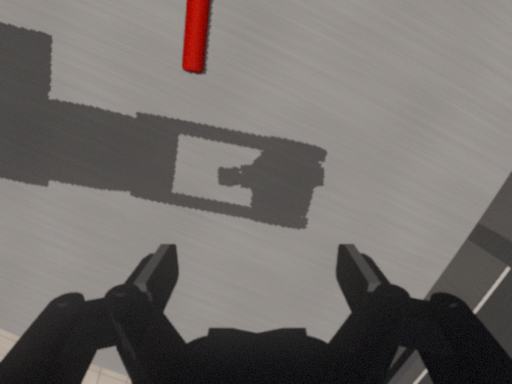

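```bash
python3 - <<'E'
import cv2
i=cv2.imread("pics/top0.png")[110:260,210:340]; cv2.imwrite("pics/topz.png",cv2.resize(i,None,fx=4.5,fy=4,interpolation=cv2.INTER_CUBIC) if 0 else cv2.resize(i,None,fx=4,fy=4,interpolation=cv2.INTER_CUBIC))
i=cv2.imread("pics/scene0.png")[105:240,190:320]; cv2.imwrite("pics/scz.png",cv2.resize(i,None,fx=4.4,fy=4.4,interpolation=cv2.INTER_CUBIC))
E
```

```text
(no output)
```

View pics/topz.png

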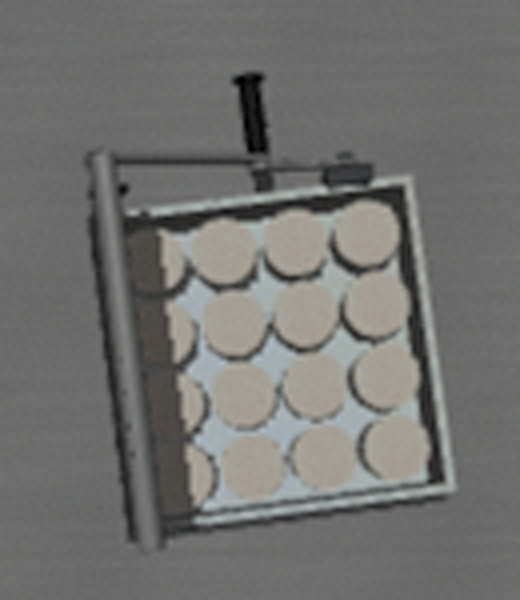

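View pics/scz.png

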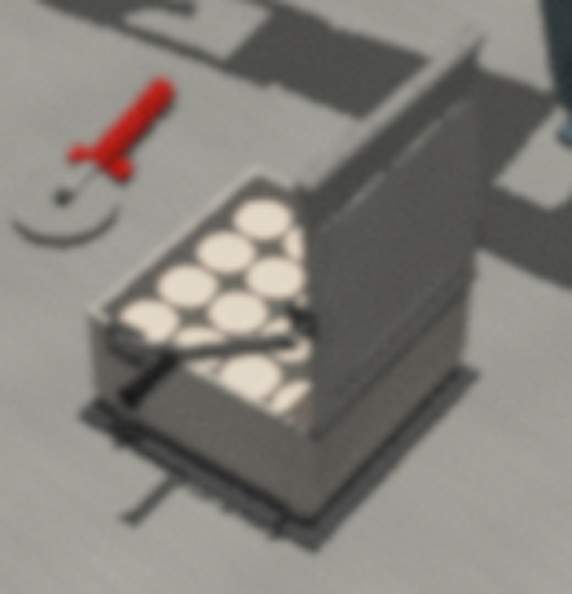

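```bash
cat > h.py <<'E'
import numpy as np
from cell import env, read_camera, camera_info, order
from scipy.spatial.transform import Rotation as R
def proj(n,P,s=None):
    c=camera_info(n); P=np.atleast_2d(P)
    if n=="wrist":
        s=s or env.read_state(); T=np.eye(4);q=s["ee_rot"];T[:3,:3]=R.from_quat([q[1],q[2],q[3],q[0]]).as_matrix();T[:3,3]=s["tool_pos"];E=T@c["T_tool_cam"]
    else: E=c["extrinsics"]
    Q=(P-E[:3,3])@E[:3,:3]; u=Q[:,:2]/Q[:,2:]; u=u*(1+c["k1"]*(u**2).sum(1,keepdims=True))
    return u*[c["fx"],c["fy"]]+[c["cx"],c["cy"]]
def toW(p,L):
    x,y,yaw=p[:3]; L=np.atleast_2d(L)/1000; c,s=np.cos(yaw),np.sin(yaw)
    return np.c_[x+c*L[:,0]-s*L[:,1], y+s*L[:,0]+c*L[:,1], L[:,2]]
E
python3 - <<'E'
from h import *
from scipy.optimize import least_squares
a=np.radians(85)
def pts(h):
    return dict(top=[(100,-100,h),(-100,-100,h),(170,-4,h+28),(100,100-212*np.cos(a),h+212*np.sin(a)+7),(-100,100-212*np.cos(a),h+212*np.sin(a)+7)],
     scene=[(110,-110,8),(110,110,8),(-110,110,8),(100,-100,h),(100,100,h),(-100,100,h)])
obs=dict(top=[(312.75,154.5),(323.75,232.5),(272,128.75),(235.5,148.25),(247.5,246.75)],
 scene=[(208.2,198.6),(261.1,230),(299.1,189.1),(210.5,176.6),(260.9,203.9),(297.3,170.9)])
def f(p,full=0):
    d=pts(p[3]*1000)
    r=[proj(n,toW(p,d[n]))-obs[n] for n in d]
    return r if full else np.concatenate(r).ravel()
s=least_squares(f,[0.5,-0.05,0.1,0.107],loss="soft_l1")
print(s.x); [print(np.round(r,1)) for r in f(s.x,1)]
J=s.jac; print(np.sqrt(np.diag(np.linalg.inv(J.T@J))))
h=s.x[3]*1000
for n,L in dict(pivot=(144.5,-60,h),grip=(144.5,-4,h+28),hinge=(0,100,h)).items(): print(n,toW(s.x,L))
E
```

```text
[ 0.49044708 -0.0589485   0.10622501  0.1045276 ]
[[-0.8 -0.3]
 [-1.7  0.2]
 [-0.6  0.3]
 [ 1.4 -1.1]
 [ 1.  -0.4]]
[[-0.4 -1. ]
 [ 0.1 -0.8]
 [ 0.8 -0.2]
 [-0.1 -0.1]
 [ 0.2  1.3]
 [ 0.6 -2.3]]
[0.00101624 0.00139208 0.00836544 0.00364631]
pivot [[ 0.64049412 -0.10328965  0.1045276 ]]
grip [[ 0.6345567  -0.04760529  0.1325276 ]]
hinge [[0.47984455 0.04048784 0.1045276 ]]
```

```bash
cat >> h.py <<'E'
import sys
P=[0.4904,-0.0589,0.1062]; H=104.5
def Rt(phi,yaw):
    z=np.array([0,np.cos(phi),np.sin(phi)]);x=np.array([1.,0,0]);y=np.cross(z,x)
    return R.from_euler('z',yaw).as_matrix()@np.c_[x,y,z]
def row(L,phi,depth=18.7,p=None):
    """L: local mm of grasp point, phi deg tool z dir in local yz"""
    p=p or P; s=env.read_state(); q=s["ee_rot"]; A=R.from_quat([q[1],q[2],q[3],q[0]]).as_matrix()
    B=Rt(np.radians(phi),p[2]); t=toW(p,L)[0]+B[:,2]*depth/1000
    d=A.T@(t-s["tool_pos"])/0.4; r=np.degrees(R.from_matrix(A.T@B).as_rotvec())/120
    return np.round(np.r_[d,r],4), t
def st():
    s=env.read_state(); print("t",round(s["t"],2),"tcp",np.round(s["tool_pos"],4),"F",np.round(s["wrist_force"],1),"T",np.round(s["wrist_torque"],2),"op",round(s["opening"]*1e3,1),"q",np.round(s["qpos"],2))
    return s
E
python3 - <<'E'
from h import *
st()
print(row((160,-280,350),270))
E
```

```text
t 0.15 tcp [ 0.2191 -0.504   0.2307] F [ 0.5  0.2 -0.8] T [-0.06 -0.01 -0.02] op 85.2 q [-1.36  0.26  1.54 -0.    1.35 -0.2 ]
(array([ 1.238e+00,  3.680e-02, -2.513e-01, -7.000e-04, -0.000e+00,
        1.450e-01]), array([ 0.67917871, -0.32036242,  0.3313    ]))
```

```bash
python3 -m inch '[1,0.35,0.01,-0.25,0,0,0.07, 1,0.7,0.02,-0.25,0,0,0.145, 1,0.95,0.03,-0.25,0,0,0.145, 1,0.95,0.03,-0.25,0,0,0.145, 1,0.95,0.03,-0.25,0,0,0.145, 1,0.95,0.03,-0.25,0,0,0.145, 1,0.95,0.03,-0.25,0,0,0.145, 1,0.95,0.03,-0.25,0,0,0.145, 1,0.95,0.03,-0.25,0,0,0.145, 1,0.95,0.03,-0.25,0,0,0.145]'
python3 - <<'E'
from h import *
st()
r0=[-4,28]
u=-np.array([np.cos(np.radians(225)),np.sin(np.radians(225))])
print(row((156,-4+u[0]*110,H+28+u[1]*110),225))
E
```

```text
t: 1.15
tool_pos: [0.5734, -0.3628, 0.3297]
ee_rot: [-0.001, 0.999, 0.054, -0.001]
wrist_force: [-0.0, 0.5, -0.8]
opening: 0.0852
t 1.15 tcp [ 0.5734 -0.3628  0.3297] F [-0.   0.5 -0.8] T [-0.01 -0.07 -0.01] op 85.2 q [-0.73  0.47  1.    0.    1.68  0.73]
(array([ 2.671e-01, -9.275e-01,  3.333e-01, -3.760e-01,  1.000e-04,
        1.400e-03]), array([0.63910184, 0.01785374, 0.19705885]))
```

```bash
python3 -m inch '[1,0.15,0,0,0,0,0, 1,0.267,-0.1,0,0,0,0, 1,0.267,-0.2,0,-0.07,0,0, 1,0.267,-0.3,0,-0.14,0,0, 1,0.267,-0.42,0,-0.21,0,0, 1,0.267,-0.54,0,-0.28,0,0, 1,0.267,-0.66,0,-0.35,0,0, 1,0.267,-0.78,0.05,-0.376,0,0, 1,0.267,-0.9,0.1,-0.376,0,0, 1,0.267,-0.927,0.15,-0.376,0,0, 1,0.267,-0.927,0.15,-0.376,0,0]'
python3 - <<'E'
from h import *
import cv2
s=st()
cv2.imwrite("pics/w1.png",read_camera("wrist")[:,:,::-1])
for L in [(120,-4,H+28),(170,-4,H+28),(156,-4,H+28),(144.5,-60,H)]: print(proj("wrist",toW(P,L),s))
print(row((156,-4+77,H+28+77),225))
E
```

```text
t: 2.25
tool_pos: [0.6371, 0.0187, 0.2664]
ee_rot: [0.382, 0.922, 0.053, 0.017]
wrist_force: [0.1, -0.7, -0.2]
opening: 0.0852
t 2.25 tcp [0.6371 0.0187 0.2664] F [ 0.1 -0.7 -0.2] T [0.35 0.04 0.02] op 85.2 q [ 0.25  0.52  1.32 -0.78  1.48  1.85]
[[212.43526159 212.39995405]]
[[210.67569143 168.066308  ]]
[[211.17109907 180.92976056]]
[[234.19714933 178.04396958]]
(array([ 0.0038, -0.1287,  0.1281,  0.0004,  0.0009,  0.0031]), array([0.63918471, 0.0170764 , 0.1962771 ]))
```

View pics/w1.png

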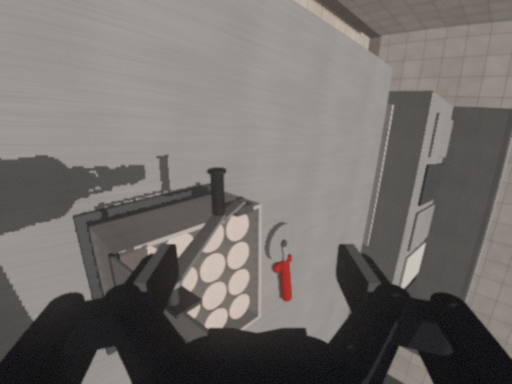

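```bash
python3 - <<'E'
import cv2
i=cv2.imread("pics/w1.png")[150:340,60:275]; cv2.imwrite("pics/w1z.png",cv2.resize(i,None,fx=3,fy=3,interpolation=cv2.INTER_CUBIC))
E
```

```text
(no output)
```

View pics/w1z.png

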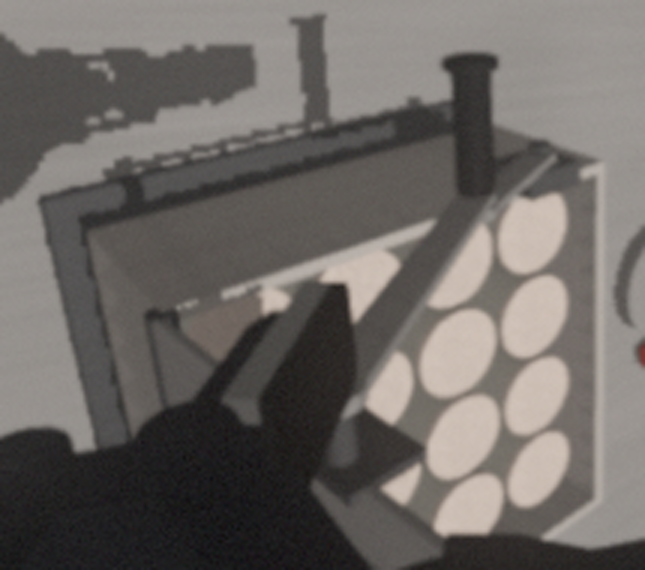

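```bash
python3 - <<'E'
from h import *
from scipy.optimize import least_squares
s0=env.read_state()
def pts(h):
    return dict(top=[(100,-100,h),(-100,-100,h),(170,-4,h+28)],
     scene=[(110,-110,8),(110,110,8),(-110,110,8),(100,-100,h),(100,100,h)],
     wrist=[(100,-100,h),(-100,-100,h),(100,100,h),(110,110,8),(170,-4,h+28),(120,-4,h+28)])
obs=dict(top=[(312.75,154.5),(323.75,232.5),(272,128.75)],
 scene=[(208.2,198.6),(261.1,230),(299.1,189.1),(210.5,176.6),(260.9,203.9)],
 wrist=[(261.3,204),(261,316.7),(110,254.3),(73.3,217.3),(216.7,170),(218,213.3)])
def f(p,full=0):
    d=pts(p[3]*1000)
    r=[proj(n,toW(p,d[n]),s0)-obs[n] for n in d]
    return r if full else np.concatenate(r).ravel()
s=least_squares(f,[0.5,-0.05,0.1,0.107],loss="soft_l1")
print(s.x); [print(np.round(r,1)) for r in f(s.x,1)]
J=s.jac; print(np.sqrt(np.diag(np.linalg.inv(J.T@J))))
E
```

```text
[ 0.49177377 -0.06230771  0.11402929  0.11515496]
[[ 0.7 -1.8]
 [ 0.6 -0.6]
 [ 0.4 -1.1]]
[[-1.3 -1. ]
 [-0.6 -1.2]
 [-0.3 -0.7]
 [-1.3 -2.6]
 [-0.5 -1.5]]
[[-1.   0.4]
 [-1.4  1.2]
 [ 2.2  0.5]
 [-1.4 -0.7]
 [-1.4 -0.7]
 [-0.7  1. ]]
[0.00084735 0.00125156 0.0059587  0.00183489]
```

```bash
sed -i 's/^P=.*/P=[0.4918,-0.0623,0.114]; H=115.0/' h.py; python3 - <<'E'
from h import *
c=60*.7071
print(row((156,-4+c,H+28+c),225))
E
```

```text
(array([ 0.0059, -0.1061,  0.2358,  0.0004,  0.0035,  0.0005]), array([ 0.64392047, -0.01951498,  0.1722031 ]))
```

```bash
python3 -m inch '[0.2,0,-0.05,0.1,0,0.0035,0, 0.2,0.006,-0.1,0.18,0,0.0035,0, 0.2,0.006,-0.106,0.235,0,0.0035,0, 0.2,0.006,-0.106,0.235,0,0.0035,0, 0.2,0.006,-0.106,0.235,0,0.0035,0]'
python3 - <<'E'
from h import *
import cv2
s=st()
im=read_camera("wrist")[:,:,::-1].copy(); cv2.imwrite("pics/w2.png",im)
for L in [(120,-4,H+28),(170,-4,H+28),(156,-4,H+28),(144.5,-60,H),(100,-100,H),(100,100,H),(110,110,8)]: print(L,proj("wrist",toW(P,L),s))
E
```

```text
t: 2.8
tool_pos: [0.6444, -0.0217, 0.1745]
ee_rot: [0.383, 0.922, 0.051, 0.022]
wrist_force: [0.8, -0.4, 0.4]
opening: 0.0512
t 2.8 tcp [ 0.6444 -0.0217  0.1745] F [ 0.8 -0.4  0.4] T [ 0.32  0.01 -0.04] op 51.2 q [ 0.18  0.58  1.45 -0.82  1.3   1.96]
(120, -4, 143.0) [[251.9181442  263.00304051]]
(170, -4, 143.0) [[251.42540508 201.17770061]]
(156, -4, 143.0) [[251.56775785 219.49288251]]
(144.5, -60, 115.0) [[273.70508508 206.47197775]]
(100, -100, 115.0) [[297.31178823 235.94407517]]
(100, 100, 115.0) [[100.92153538 335.58954556]]
(110, 110, 8) [[ 48.05385857 261.6880832 ]]
```

View pics/w2.png

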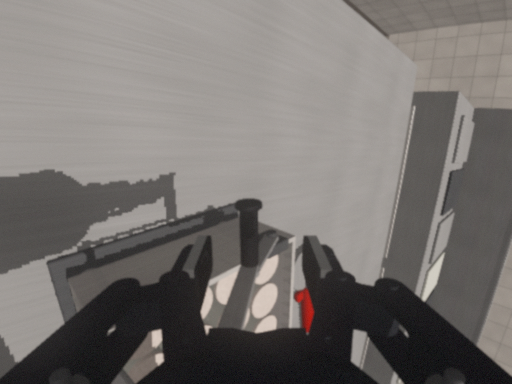

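```bash
python3 - <<'E'
from h import *
st()
for d in (0,): print(row((156,-4+1.2,H+28-1.2),225))
s=env.read_state()
# grip position in tool frame, x-check: pixel->lateral
q=s["ee_rot"];A=R.from_quat([q[1],q[2],q[3],q[0]]).as_matrix()
print((A.T@(toW(P,(156,-4,H+28))[0]-s["tool_pos"]))*1e3)
E
```

```text
t 2.85 tcp [ 0.6449 -0.0208  0.1751] F [ 0.9 -0.3  0.5] T [0.35 0.01 0.01] op 51.1 q [ 0.19  0.58  1.45 -0.82  1.3   1.96]
(array([-0.0022, -0.0121,  0.1526,  0.0006, -0.0004, -0.0014]), array([ 0.64861007, -0.06047339,  0.1285771 ]))
[-0.86631167 -3.09839482 42.32504743]
```

Approach along the tool axis, then partially close to about 22 mm.

```bash
python3 -m inch '[0.2,0,-0.012,0.04,0,0,0, 0.2,-0.002,-0.012,0.08,0,0,0, 0.1,-0.002,-0.012,0.12,0,0,0, 0,-0.002,-0.012,0.152,0,0,0, -0.3,-0.002,-0.012,0.152,0,0,0, -0.48,-0.002,-0.012,0.152,0,0,0, -0.48,-0.002,-0.012,0.152,0,0,0]'
python3 - <<'E'
from h import *
import cv2
s=st()
im=read_camera("wrist")[:,:,::-1].copy(); cv2.imwrite("pics/w3.png",im)
print(row((156,-4+1.2,H+28-1.2),225))
E
```

```text
t: 3.55
tool_pos: [0.6489, -0.0601, 0.129]
ee_rot: [0.383, 0.922, 0.051, 0.023]
wrist_force: [-0.0, 0.5, -0.2]
opening: 0.0219
t 3.55 tcp [ 0.6489 -0.0601  0.129 ] F [-0.   0.5 -0.2] T [0.41 0.08 0.02] op 21.9 q [ 0.12  0.62  1.51 -0.87  1.19  2.  ]
(array([-0.0011, -0.0002,  0.002 ,  0.0006, -0.0008, -0.0016]), array([ 0.64861007, -0.06047339,  0.1285771 ]))
```

View pics/w3.png

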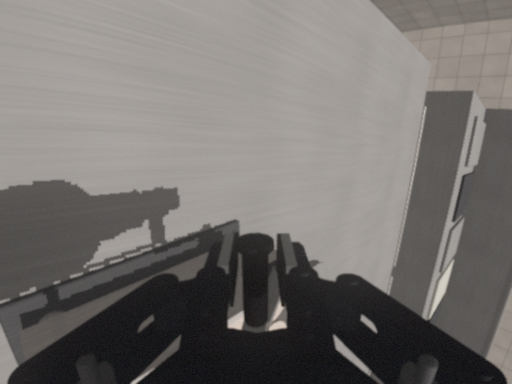

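```bash
python3 -m inch '[-0.6,0,0,0,0,0,0, -0.65,0,0,0,0,0,0, -0.65,0,0,0,0,0,0]'; python3 -m inch '[-0.68,0,0,0,0,0,0, -0.68,0,0,0,0,0,0]'
python3 - <<'E'
from h import *
st()
E
```

```text
t: 3.9
tool_pos: [0.6491, -0.0593, 0.1293]
ee_rot: [0.382, 0.922, 0.052, 0.024]
wrist_force: [0.9, 1.4, -0.9]
opening: 0.0149
t: 4.1
tool_pos: [0.6491, -0.059, 0.1292]
ee_rot: [0.382, 0.922, 0.052, 0.024]
wrist_force: [0.0, 2.4, -0.9]
opening: 0.0138
t 4.1 tcp [ 0.6491 -0.059   0.1292] F [ 0.   2.4 -0.9] T [0.7  0.05 0.07] op 13.8 q [ 0.13  0.62  1.51 -0.87  1.19  2.  ]
```

```bash
cat >> h.py <<'E'
DY,DZ=0.,0.
def arc(stay,phi=None,dr=0):
    th=np.arctan2(28,56)+stay; r=62.6+dr
    if phi is None: phi=225+90*min(stay,2.24)/2.24
    return row((156,-60+DY+r*np.cos(th),H+DZ+r*np.sin(th)),phi)
def where():
    s=st(); q=s["ee_rot"];A=R.from_quat([q[1],q[2],q[3],q[0]]).as_matrix()
    g=s["tool_pos"]-A[:,2]*.0187
    c,sn=np.cos(P[2]),np.sin(P[2]); d=g-np.r_[P[:2],0]
    l=np.r_[c*d[0]+sn*d[1],-sn*d[0]+c*d[1],d[2]]*1e3
    e=l[1:]-[-60+DY,H+DZ]; a=np.degrees(np.arctan2(e[1],e[0]))
    zz=A[:,2]; zl=np.r_[-sn*zz[0]+c*zz[1],zz[2]]
    f=s["wrist_force"]; fy=-sn*f[0]+c*f[1]; u=e/np.hypot(*e)
    print("local",np.round(l,1),"r",round(np.hypot(*e),1),"stay",round(np.radians(a)-.4636,3),"phi",round(np.degrees(np.arctan2(zl[1],zl[0]))%360,1),
      "Frad",round(fy*u[0]+f[2]*u[1],1),"Ftan",round(-fy*u[1]+f[2]*u[0],1))
E
python3 - <<'E'
from h import *
where(); print(arc(.15))
E
```

```text
t 4.1 tcp [ 0.6491 -0.059   0.1292] F [ 0.   2.4 -0.9] T [0.7  0.05 0.07] op 13.8 q [ 0.13  0.62  1.51 -0.87  1.19  2.  ]
local [156.6  -1.4 142.4] r 64.7 stay -0.026 phi 225.0 Frad 1.8 Ftan -1.8
(array([-0.0015,  0.0235, -0.0025,  0.0505, -0.0013, -0.0013]), array([ 0.64912876, -0.06500357,  0.13651029]))
```

```bash
sed -i 's/^DY,DZ=.*/DY,DZ=1.6,-1.6/' h.py; python3 - <<'E'
from h import *
where(); print(arc(.2))
E
```

```text
t 4.1 tcp [ 0.6491 -0.059   0.1292] F [ 0.   2.4 -0.9] T [0.7  0.05 0.07] op 13.8 q [ 0.13  0.62  1.51 -0.87  1.19  2.  ]
local [156.6  -1.4 142.4] r 63.9 stay 0.007 phi 225.0 Frad 1.8 Ftan -1.9
(array([-0.0015,  0.0239, -0.0039,  0.0673, -0.0014, -0.0013]), array([ 0.64910018, -0.06475397,  0.13701975]))
```

```bash
python3 -m inch '[-0.68,0,0.002,0,0.0055,0,0, -0.68,0,0.004,-0.0005,0.011,0,0, -0.68,-0.001,0.006,-0.001,0.017,0,0, -0.68,-0.001,0.008,-0.001,0.0225,0,0, -0.68,-0.001,0.01,-0.0015,0.028,0,0, -0.68,-0.001,0.012,-0.002,0.034,0,0, -0.68,-0.001,0.014,-0.002,0.039,0,0, -0.68,-0.001,0.016,-0.0025,0.045,0,0, -0.68,-0.001,0.018,-0.003,0.05,0,0, -0.68,-0.001,0.02,-0.003,0.056,0,0, -0.68,-0.001,0.022,-0.0035,0.062,0,0, -0.68,-0.0015,0.024,-0.004,0.067,-0.001,-0.001]'
python3 - <<'E'
from h import *
where(); print(arc(.4))
E
```

```text
t: 5.3
tool_pos: [0.6496, -0.0639, 0.1377]
ee_rot: [0.316, 0.947, 0.054, 0.02]
wrist_force: [1.2, 6.4, -0.4]
opening: 0.0138
t 5.3 tcp [ 0.6496 -0.0639  0.1377] F [ 1.2  6.4 -0.4] T [ 1.21 -0.09  0.16] op 13.8 q [ 0.06  0.56  1.5  -0.72  1.15  1.84]
local [156.5  -8.3 152.7] r 63.6 stay 0.201 phi 233.1 Frad 4.6 Ftan -4.1
(array([-0.0015,  0.0248, -0.003 ,  0.0662, -0.0014, -0.0005]), array([ 0.6498333 , -0.07115697,  0.14462293]))
```

```bash
python3 -m inch '[-0.68,0,0.002,0,0.0055,0,0, -0.68,0,0.004,-0.0005,0.011,0,0, -0.68,-0.001,0.006,-0.001,0.0165,0,0, -0.68,-0.001,0.008,-0.001,0.022,0,0, -0.68,-0.001,0.01,-0.0015,0.0275,0,0, -0.68,-0.001,0.012,-0.002,0.033,0,0, -0.68,-0.001,0.0145,-0.002,0.0385,0,0, -0.68,-0.001,0.0165,-0.0025,0.044,0,0, -0.68,-0.001,0.0185,-0.003,0.0495,0,0, -0.68,-0.001,0.0205,-0.003,0.055,0,0, -0.68,-0.001,0.0228,-0.003,0.0605,0,0, -0.68,-0.0015,0.0248,-0.003,0.066,-0.001,0]'
python3 - <<'E'
from h import *
where(); print(arc(.62))
E
```

```text
t: 6.5
tool_pos: [0.6503, -0.0702, 0.1452]
ee_rot: [0.248, 0.967, 0.055, 0.016]
wrist_force: [0.9, 8.4, 1.0]
opening: 0.0136
t 6.5 tcp [ 0.6503 -0.0702  0.1452] F [0.9 8.4 1. ] T [ 1.35 -0.09  0.15] op 13.6 q [-0.02  0.52  1.48 -0.55  1.14  1.68]
local [156.5 -16.8 161.6] r 63.6 stay 0.395 phi 241.2 Frad 6.2 Ftan -5.6
(array([-0.0013,  0.0283, -0.0014,  0.0729, -0.0013, -0.0006]), array([ 0.65082788, -0.07984352,  0.15115555]))
```

```bash
sed -i 's/^DY,DZ=.*/DY,DZ=2.6,-1.6/' h.py;python3 - <<'E'
from h import *
where(); print(arc(.62))
E
```

```text
t 6.5 tcp [ 0.6503 -0.0702  0.1452] F [0.9 8.4 1. ] T [ 1.35 -0.09  0.15] op 13.6 q [-0.02  0.52  1.48 -0.55  1.14  1.68]
local [156.5 -16.8 161.6] r 63.0 stay 0.407 phi 241.2 Frad 6.1 Ftan -5.6
(array([-0.0013,  0.0262, -0.0026,  0.0729, -0.0013, -0.0006]), array([ 0.65071412, -0.07885001,  0.15115555]))
```

```bash
python3 -m inch '[-0.68,0,0.002,0,0.006,0,0, -0.68,0,0.004,-0.0005,0.012,0,0, -0.68,-0.001,0.0065,-0.001,0.018,0,0, -0.68,-0.001,0.0085,-0.001,0.024,0,0, -0.68,-0.001,0.011,-0.0015,0.03,0,0, -0.68,-0.001,0.013,-0.002,0.036,0,0, -0.68,-0.001,0.0155,-0.002,0.0425,0,0, -0.68,-0.001,0.0175,-0.0025,0.0485,0,0, -0.68,-0.001,0.02,-0.003,0.0545,0,0, -0.68,-0.001,0.022,-0.003,0.0605,0,0, -0.68,-0.001,0.0245,-0.003,0.067,0,0, -0.68,-0.0013,0.0265,-0.003,0.073,-0.001,0]'
python3 - <<'E'
from h import *
where(); print(arc(.84))
import cv2
cv2.imwrite("pics/s4.png",cv2.resize(read_camera("scene")[105:240,150:320,::-1],None,fx=4.4,fy=4.4,interpolation=cv2.INTER_CUBIC))
E
```

```text
t: 7.7
tool_pos: [0.6512, -0.0782, 0.1519]
ee_rot: [0.173, 0.983, 0.056, 0.011]
wrist_force: [2.2, 7.5, -0.2]
opening: 0.0138
t 7.7 tcp [ 0.6512 -0.0782  0.1519] F [ 2.2  7.5 -0.2] T [ 1.26 -0.25  0.15] op 13.8 q [-0.11  0.49  1.44 -0.37  1.15  1.49]
local [156.5 -27.6 169.5] r 63.5 stay 0.618 phi 250.0 Frad 3.2 Ftan -6.4
(array([-0.0013,  0.0279,  0.0007,  0.0726, -0.0012, -0.0007]), array([ 0.65185203, -0.08878839,  0.15543874]))
```

View pics/s4.png

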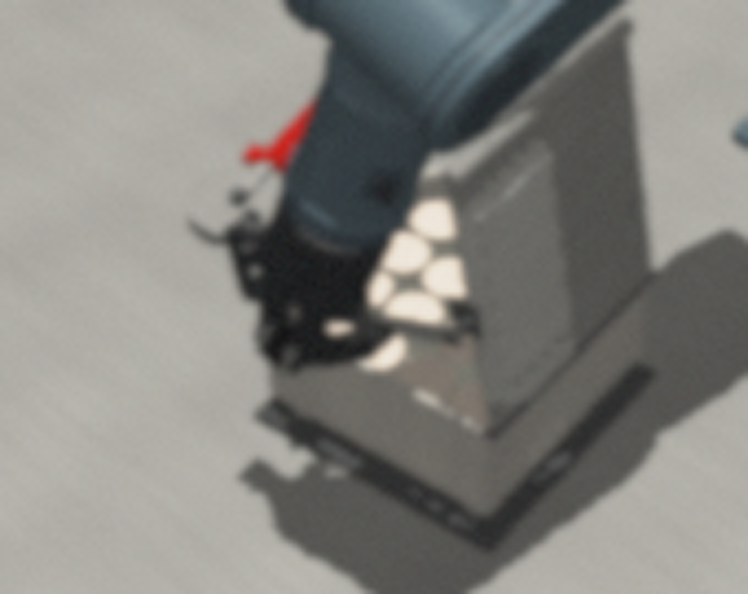

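```bash
python3 -m inch '[-0.68,0,0.002,0,0.006,0,0, -0.68,0,0.0045,0,0.012,0,0, -0.68,-0.001,0.007,0,0.018,0,0, -0.68,-0.001,0.009,0,0.024,0,0, -0.68,-0.001,0.0115,0,0.03,0,0, -0.68,-0.001,0.014,0,0.036,0,0, -0.68,-0.001,0.016,0,0.0425,0,0, -0.68,-0.001,0.0185,0,0.0485,0,0, -0.68,-0.001,0.021,0,0.0545,0,0, -0.68,-0.001,0.023,0,0.0605,0,0, -0.68,-0.001,0.0255,0,0.067,0,0, -0.68,-0.0013,0.028,0.0005,0.073,-0.001,0]'
python3 - <<'E'
from h import *
where(); print(arc(1.06))
E
```

```text
t: 8.95
tool_pos: [0.6524, -0.0883, 0.1569]
ee_rot: [0.096, 0.994, 0.056, 0.007]
wrist_force: [2.4, 7.8, 3.0]
opening: 0.0139
t 8.95 tcp [ 0.6524 -0.0883  0.1569] F [2.4 7.8 3. ] T [ 1.33 -0.24  0.09] op 13.9 q [-0.21  0.48  1.4  -0.2   1.2   1.32]
local [156.6 -40.5 175.2] r 64.1 stay 0.841 phi 258.9 Frad 4.8 Ftan -6.5
(array([-0.0015,  0.0274,  0.0044,  0.0721, -0.0013, -0.0009]), array([ 0.6530707 , -0.09943211,  0.15724698]))
```

```bash
sed -i 's/^DY,DZ=.*/DY,DZ=2.6,-0.6/' h.py; python3 -m inch '[-0.68,0,0.002,0,0.006,0,0, -0.68,0,0.0045,0,0.012,0,0, -0.68,-0.001,0.007,0,0.018,0,0, -0.68,-0.001,0.009,0.0005,0.024,0,0, -0.68,-0.001,0.0115,0.0005,0.03,0,0, -0.68,-0.001,0.014,0.0005,0.036,0,0, -0.68,-0.001,0.016,0.001,0.042,0,0, -0.68,-0.001,0.0185,0.001,0.048,0,0, -0.68,-0.001,0.0205,0.001,0.054,0,0, -0.68,-0.001,0.023,0.0015,0.06,0,0, -0.68,-0.001,0.025,0.0015,0.066,0,0, -0.68,-0.0015,0.0275,0.002,0.072,-0.001,-0.001]'
python3 - <<'E'
from h import *
where(); print(arc(1.28))
E
```

```text
t: 10.15
tool_pos: [0.6536, -0.0985, 0.1593]
ee_rot: [0.02, 0.998, 0.057, 0.003]
wrist_force: [3.0, 7.1, 2.0]
opening: 0.0135
t 10.15 tcp [ 0.6536 -0.0985  0.1593] F [3.  7.1 2. ] T [ 1.08 -0.44  0.01] op 13.5 q [-0.3   0.5   1.36 -0.04  1.27  1.17]
local [156.6 -53.6 178. ] r 63.7 stay 1.047 phi 267.7 Frad 2.4 Ftan -6.6
(array([-0.0016,  0.0291,  0.0058,  0.0729, -0.0013,  0.0003]), array([ 0.65430342, -0.11019857,  0.15748474]))
```

```bash
python3 -m inch '[-0.68,0,0.0025,0,0.006,0,0, -0.68,0,0.005,0,0.012,0,0, -0.68,0,0.0075,0,0.018,0,0, -0.68,0,0.01,0.0005,0.024,0,0, -0.68,0,0.0125,0.001,0.03,0,0, -0.68,0,0.0145,0.0015,0.036,0,0, -0.68,0,0.017,0.002,0.0425,0,0, -0.68,0,0.0195,0.0025,0.0485,0,0, -0.68,0,0.022,0.003,0.0545,0,0, -0.68,0,0.024,0.0035,0.0605,0,0, -0.68,0,0.0265,0.0045,0.067,0,0, -0.68,0,0.029,0.0055,0.073,-0.001,0]'
python3 - <<'E'
from h import *
where(); print(arc(1.5))
E
```

```text
t: 11.35
tool_pos: [0.6549, -0.1098, 0.1592]
ee_rot: [-0.057, 0.997, 0.057, -0.002]
wrist_force: [0.6, 5.4, 5.4]
opening: 0.014
t 11.35 tcp [ 0.6549 -0.1098  0.1592] F [0.6 5.4 5.4] T [ 0.9  -0.05 -0.01] op 14.0 q [-0.39  0.53  1.31  0.1   1.36  1.04]
local [156.6 -67.8 177.8] r 64.2 stay 1.27 phi 276.5 Frad 4.5 Ftan -6.1
(array([-0.0017,  0.0281,  0.0093,  0.0728, -0.0008,  0.0006]), array([ 0.65548276, -0.1204988 ,  0.15419122]))
```

```bash
sed -i 's/^DY,DZ=.*/DY,DZ=2.6,0.6/' h.py; python3 -m inch '[-0.68,0,0.0025,0,0.006,0,0, -0.68,0,0.005,0,0.012,0,0, -0.68,0,0.0075,0.0005,0.018,0,0, -0.68,0,0.0095,0.001,0.024,0,0, -0.68,0,0.012,0.0015,0.03,0,0, -0.68,0,0.0145,0.002,0.036,0,0, -0.68,0,0.0165,0.0025,0.0425,0,0, -0.68,0,0.019,0.003,0.0485,0,0, -0.68,0,0.0215,0.0035,0.0545,0,0, -0.68,0,0.0235,0.0045,0.0605,0,0, -0.68,0,0.026,0.0055,0.067,0,0, -0.68,0,0.028,0.0065,0.073,-0.001,0]'
python3 - <<'E'
from h import *
where(); print(arc(1.7))
E
```

```text
t: 12.55
tool_pos: [0.6561, -0.121, 0.1564]
ee_rot: [-0.133, 0.989, 0.057, -0.007]
wrist_force: [-0.8, 3.4, 6.2]
opening: 0.0135
t 12.55 tcp [ 0.6561 -0.121   0.1564] F [-0.8  3.4  6.2] T [0.61 0.11 0.01] op 13.5 q [-0.47  0.59  1.25  0.22  1.46  0.94]
local [156.6 -81.9 174.4] r 63.7 stay 1.503 phi 285.3 Frad 4.4 Ftan -5.6
(array([-0.0014,  0.0232,  0.0093,  0.0667, -0.    ,  0.0006]), array([ 0.656454  , -0.1289815 ,  0.15034288]))
```

```bash
python3 -m inch '[-0.68,0,0.002,0,0.0055,0,0, -0.68,0,0.004,0.0005,0.011,0,0, -0.68,0,0.006,0.001,0.0165,0,0, -0.68,0,0.008,0.0015,0.022,0,0, -0.68,0,0.01,0.002,0.028,0,0, -0.68,0,0.012,0.0025,0.0335,0,0, -0.68,0,0.014,0.003,0.039,0,0, -0.68,0,0.0155,0.004,0.0445,0,0, -0.68,0,0.0175,0.005,0.05,0,0, -0.68,0,0.0195,0.006,0.0555,0,0, -0.68,0,0.0215,0.007,0.061,0,0, -0.68,0,0.0232,0.0083,0.0667,0,0]'
python3 - <<'E'
from h import *
where(); print(arc(1.9))
E
```

```text
t: 13.75
tool_pos: [0.6572, -0.1301, 0.1513]
ee_rot: [-0.201, 0.978, 0.056, -0.011]
wrist_force: [-0.8, 0.6, 7.4]
opening: 0.0138
t 13.75 tcp [ 0.6572 -0.1301  0.1513] F [-0.8  0.6  7.4] T [0.28 0.08 0.01] op 13.8 q [-0.53  0.65  1.19  0.32  1.55  0.88]
local [156.6 -93.6 168.5] r 64.0 stay 1.707 phi 293.3 Frad 5.7 Ftan -4.8
(array([-0.0016,  0.0216,  0.0117,  0.0673, -0.0003,  0.0006]), array([ 0.65728315, -0.13622319,  0.14356203]))
```

```bash
sed -i 's/^DY,DZ=.*/DY,DZ=2.0,1.0/' h.py; python3 -m inch '[-0.68,0,0.002,0.0005,0.0055,0,0, -0.68,0,0.004,0.001,0.011,0,0, -0.68,0,0.006,0.0015,0.0165,0,0, -0.68,0,0.0075,0.002,0.022,0,0, -0.68,0,0.0095,0.0025,0.028,0,0, -0.68,0,0.011,0.0035,0.0335,0,0, -0.68,0,0.013,0.0045,0.039,0,0, -0.68,0,0.0145,0.0055,0.0445,0,0, -0.68,0,0.0165,0.0065,0.05,0,0, -0.68,0,0.018,0.0075,0.0555,0,0, -0.68,0,0.02,0.0085,0.061,0,0, -0.68,0,0.0216,0.0095,0.0667,0,0]'
python3 - <<'E'
from h import *
where(); print(arc(2.06))
E
```

```text
t: 14.95
tool_pos: [0.6581, -0.1375, 0.1446]
ee_rot: [-0.269, 0.961, 0.055, -0.015]
wrist_force: [-0.5, -0.7, 6.4]
opening: 0.014
t 14.95 tcp [ 0.6581 -0.1375  0.1446] F [-0.5 -0.7  6.4] T [0.17 0.04 0.01] op 14.0 q [-0.59  0.71  1.14  0.41  1.65  0.82]
local [ 156.6 -103.3  160.6] r 63.6 stay 1.9 phi 301.2 Frad 4.9 Ftan -4.1
(array([-0.0017,  0.0178,  0.0101,  0.0545, -0.0006,  0.0006]), array([ 0.65788635, -0.14149153,  0.1374857 ]))
```

```bash
python3 -m inch '[-0.68,0,0.0015,0.0005,0.0045,0,0, -0.68,0,0.003,0.001,0.009,0,0, -0.68,0,0.0045,0.0015,0.0135,0,0, -0.68,0,0.006,0.002,0.018,0,0, -0.68,0,0.0075,0.0025,0.0225,0,0, -0.68,0,0.009,0.0035,0.027,0,0, -0.68,0,0.0105,0.0045,0.032,0,0, -0.68,0,0.012,0.0055,0.0365,0,0, -0.68,0,0.0135,0.0065,0.041,0,0, -0.68,0,0.015,0.0075,0.0455,0,0, -0.68,0,0.0165,0.0085,0.05,0,0, -0.68,0,0.0178,0.0097,0.0545,0,0]'
python3 - <<'E'
from h import *
where(); print(arc(2.18))
import cv2
cv2.imwrite("pics/s5.png",cv2.resize(read_camera("scene")[105:240,150:320,::-1],None,fx=4.4,fy=4.4,interpolation=cv2.INTER_CUBIC))
E
```

```text
t: 16.15
tool_pos: [0.6587, -0.1425, 0.1378]
ee_rot: [-0.323, 0.945, 0.054, -0.017]
wrist_force: [-1.1, -3.2, 5.6]
opening: 0.0137
t 16.15 tcp [ 0.6587 -0.1425  0.1378] F [-1.1 -3.2  5.6] T [-0.08  0.01  0.03] op 13.7 q [-0.63  0.78  1.1   0.48  1.73  0.79]
local [ 156.7 -110.1  152.6] r 63.7 stay 2.066 phi 307.7 Frad 5.7 Ftan -2.8
(array([-0.0018,  0.012 ,  0.0087,  0.0406, -0.0009,  0.0006]), array([ 0.65820178, -0.14424639,  0.1321317 ]))
```

View pics/s5.png

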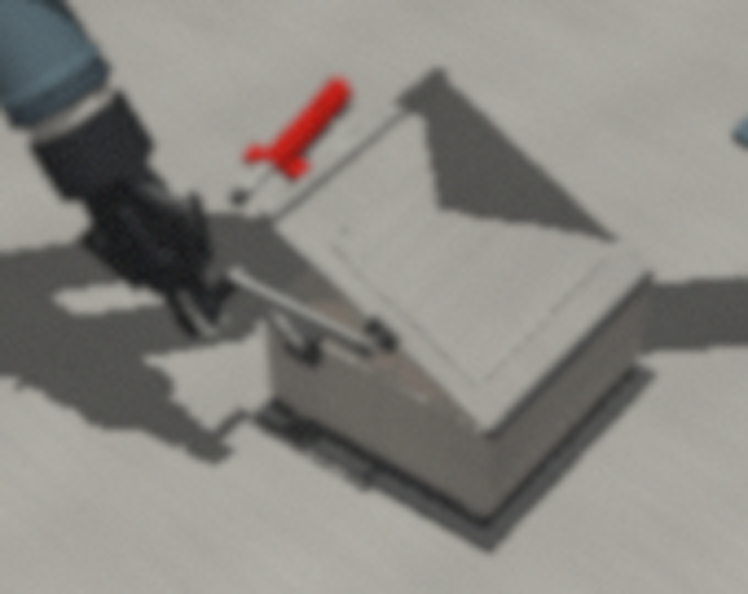

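```bash
python3 -m inch '[-0.68,0,0.001,0,0.0035,0,0, -0.68,0,0.002,0.0005,0.007,0,0, -0.68,0,0.003,0.001,0.01,0,0, -0.68,0,0.004,0.0015,0.0135,0,0, -0.68,0,0.005,0.002,0.017,0,0, -0.68,0,0.006,0.0025,0.0205,0,0, -0.68,0,0.007,0.003,0.0235,0,0, -0.68,0,0.008,0.0035,0.027,0,0, -0.68,0,0.009,0.0045,0.0305,0,0, -0.68,0,0.01,0.0055,0.034,0,0, -0.68,0,0.011,0.0065,0.037,0,0, -0.68,0,0.012,0.0075,0.0406,0,0]'
python3 - <<'E'
from h import *
where(); print(arc(2.26))
E
```

```text
t: 17.4
tool_pos: [0.659, -0.1454, 0.1322]
ee_rot: [-0.363, 0.93, 0.053, -0.019]
wrist_force: [0.6, -3.8, 5.3]
opening: 0.0139
t 17.4 tcp [ 0.659  -0.1454  0.1322] F [ 0.6 -3.8  5.3] T [-0.17 -0.04  0.04] op 13.9 q [-0.65  0.82  1.07  0.52  1.78  0.78]
local [ 156.6 -114.3  145.9] r 63.8 stay 2.189 phi 312.6 Frad 5.9 Ftan -2.8
(array([-0.0018,  0.0074,  0.0067,  0.0201, -0.0013,  0.0004]), array([ 0.65838897, -0.14588129,  0.12818539]))
```

```bash
python3 -m inch '[-0.68,0,0.001,0.0005,0.0025,0,0, -0.68,0,0.002,0.001,0.005,0,0, -0.68,0,0.003,0.0015,0.0075,0,0, -0.68,0,0.004,0.002,0.01,0,0, -0.68,0,0.005,0.0025,0.0125,0,0, -0.68,0,0.006,0.0035,0.015,0,0, -0.68,0,0.0065,0.0045,0.0175,0,0, -0.68,0,0.0075,0.0055,0.02,0,0]'
python3 - <<'E'
from h import *
where(); print(arc(2.34,315))
import cv2
cv2.imwrite("pics/s6.png",cv2.resize(read_camera("scene")[105:240,150:320,::-1],None,fx=4.4,fy=4.4,interpolation=cv2.INTER_CUBIC))
E
```

```text
t: 18.2
tool_pos: [0.6592, -0.1467, 0.1286]
ee_rot: [-0.382, 0.923, 0.052, -0.02]
wrist_force: [0.3, -3.0, 4.6]
opening: 0.014
t 18.2 tcp [ 0.6592 -0.1467  0.1286] F [ 0.3 -3.   4.6] T [-0.13 -0.04  0.01] op 14.0 q [-0.66  0.85  1.05  0.55  1.81  0.77]
local [ 156.7 -116.1  141.9] r 63.6 stay 2.259 phi 315.0 Frad 4.6 Ftan -3.0
(array([-0.0019,  0.0106,  0.0074,  0.0004, -0.0016,  0.0004]), array([ 0.65859913, -0.14771682,  0.12353208]))
```

View pics/s6.png

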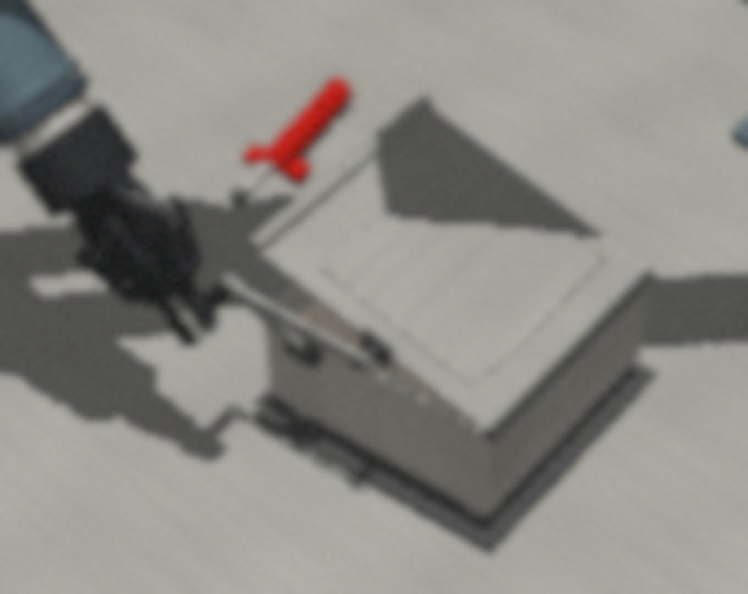

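```bash
python3 -m inch '[-0.68,0,0.0012,0.0005,0,0,0, -0.68,0,0.0024,0.001,0,0,0, -0.68,0,0.0036,0.0015,0,0,0, -0.68,0,0.0048,0.002,0,0,0, -0.68,0,0.006,0.003,0,0,0, -0.68,0,0.0072,0.004,0,0,0, -0.68,0,0.0084,0.005,0,0,0, -0.68,0,0.0096,0.006,0,0,0, -0.68,0,0.0106,0.0065,0,0,0]'
python3 - <<'E'
from h import *
where(); print(arc(2.4,315))
import cv2
cv2.imwrite("pics/s7.png",cv2.resize(read_camera("scene")[105:240,150:320,::-1],None,fx=4.4,fy=4.4,interpolation=cv2.INTER_CUBIC))
E
```

```text
t: 19.15
tool_pos: [0.6594, -0.1483, 0.1237]
ee_rot: [-0.382, 0.923, 0.052, -0.02]
wrist_force: [0.2, -2.9, 5.9]
opening: 0.0135
t 19.15 tcp [ 0.6594 -0.1483  0.1237] F [ 0.2 -2.9  5.9] T [-0.04 -0.   -0.01] op 13.5 q [-0.66  0.86  1.05  0.55  1.8   0.76]
local [ 156.7 -117.7  136.9] r 63.2 stay 2.341 phi 314.9 Frad 4.6 Ftan -4.6
(array([-0.0019,  0.0074,  0.0057,  0.0004, -0.0018,  0.0003]), array([ 0.65872861, -0.14884771,  0.1199533 ]))
```

View pics/s7.png

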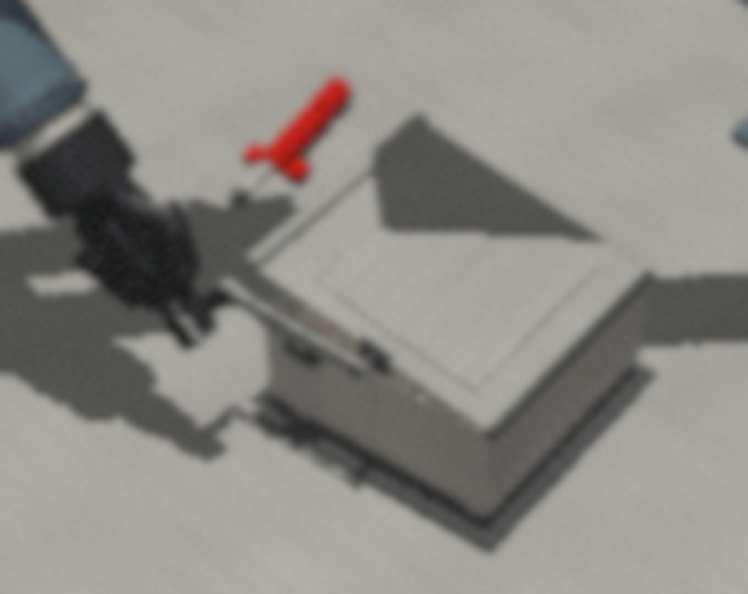

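```bash
python3 -m inch '[-0.68,0,0.001,0.0005,0,0,0, -0.68,0,0.002,0.001,0,0,0, -0.68,0,0.003,0.0015,0,0,0, -0.68,0,0.004,0.002,0,0,0, -0.68,0,0.005,0.0025,0,0,0, -0.68,0,0.006,0.003,0,0,0, -0.68,0,0.007,0.004,0,0,0, -0.68,0,0.0074,0.005,0,0,0]'
python3 - <<'E'
from h import *
where(); print(arc(2.44,315))
import cv2
cv2.imwrite("pics/s8.png",cv2.resize(read_camera("scene")[105:240,150:320,::-1],None,fx=4.4,fy=4.4,interpolation=cv2.INTER_CUBIC))
E
```

```text
t: 20.0
tool_pos: [0.6595, -0.1485, 0.121]
ee_rot: [-0.382, 0.922, 0.053, -0.02]
wrist_force: [-0.6, -1.2, 7.7]
opening: 0.0138
t 20.0 tcp [ 0.6595 -0.1485  0.121 ] F [-0.6 -1.2  7.7] T [0.44 0.14 0.05] op 13.8 q [-0.66  0.86  1.05  0.55  1.8   0.76]
local [ 156.7 -118.   134.2] r 62.7 stay 2.383 phi 315.0 Frad 3.3 Ftan -7.1
(array([-0.0021,  0.0076,  0.0046,  0.    , -0.0018,  0.0006]), array([ 0.65880127, -0.14948227,  0.1175323 ]))
```

View pics/s8.png

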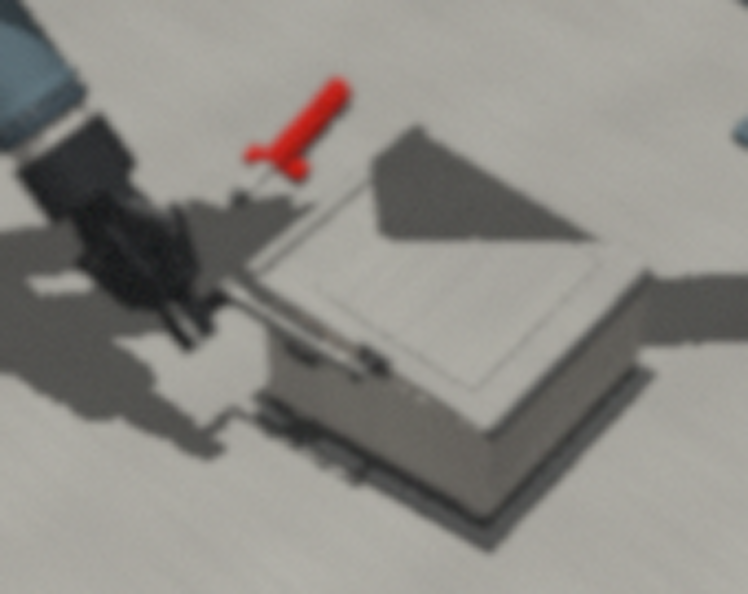

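```bash
python3 -m inch '[-0.68,0,0.001,0,0,0,0, -0.68,0,0.002,0.0005,0,0,0, -0.68,0,0.003,0.0015,0,0,0, -0.68,0,0.004,0.002,0,0,0, -0.68,0,0.005,0.0025,0,0,0, -0.68,0,0.006,0.003,0,0,0]'
python3 - <<'E'
from h import *
where(); print(arc(2.44,315))
import cv2
cv2.imwrite("pics/s9.png",cv2.resize(read_camera("scene")[105:240,150:320,::-1],None,fx=4.4,fy=4.4,interpolation=cv2.INTER_CUBIC))
E
```

```text
t: 20.65
tool_pos: [0.6596, -0.1485, 0.1199]
ee_rot: [-0.383, 0.922, 0.053, -0.02]
wrist_force: [-1.1, -0.6, 10.7]
opening: 0.014
t 20.65 tcp [ 0.6596 -0.1485  0.1199] F [-1.1 -0.6 10.7] T [0.82 0.22 0.03] op 14.0 q [-0.67  0.86  1.05  0.55  1.8   0.76]
local [ 156.8 -117.9  133.1] r 62.3 stay 2.4 phi 315.1 Frad 3.4 Ftan -10.2
(array([-0.0022,  0.0059,  0.0025, -0.001 , -0.0017,  0.0013]), array([ 0.65880127, -0.14948227,  0.1175323 ]))
```

View pics/s9.png

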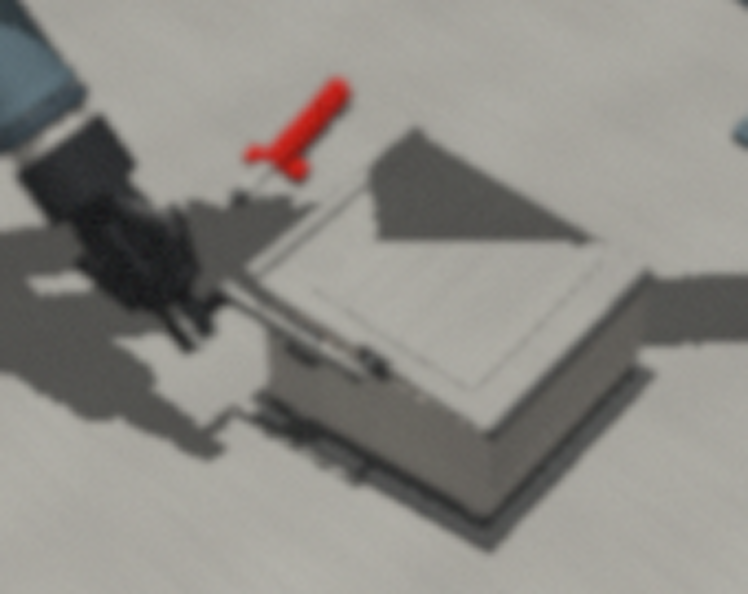

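```bash
python3 -m inch '[-0.68,0,-0.002,0,0,0,0, -0.6,0,-0.002,0,0,0,0, -0.4,0,-0.002,0,0,0,0, -0.2,0,-0.002,0,0,0,0, -0.1,0,-0.002,0,0,0,0, -0.1,0,-0.002,-0.03,0,0,0, -0.1,0,-0.002,-0.08,0,0,0, -0.1,0,-0.002,-0.15,0,0,0, -0.1,0,-0.002,-0.22,0,0,0, -0.1,0,-0.002,-0.25,0,0,0,-0.1,0,-0.002,-0.25,0,0,0]'
python3 - <<'E'
from h import *
where()
import cv2
cv2.imwrite("pics/s10.png",cv2.resize(read_camera("scene")[105:240,150:320,::-1],None,fx=4.4,fy=4.4,interpolation=cv2.INTER_CUBIC))
cv2.imwrite("pics/w10.png",read_camera("wrist")[:,:,::-1])
E
```

```text
t: 21.8
tool_pos: [0.6676, -0.2209, 0.1928]
ee_rot: [-0.382, 0.923, 0.053, -0.018]
wrist_force: [-0.6, -0.2, -0.2]
opening: 0.0382
t 21.8 tcp [ 0.6676 -0.2209  0.1928] F [-0.6 -0.2 -0.2] T [-0.36 -0.03 -0.02] op 38.2 q [-0.73  0.89  0.81  0.55  2.01  0.82]
local [ 156.5 -190.8  206.1] r 160.4 stay 2.082 phi 314.9 Frad -0.0 Ftan 0.2
```

View pics/s10.png

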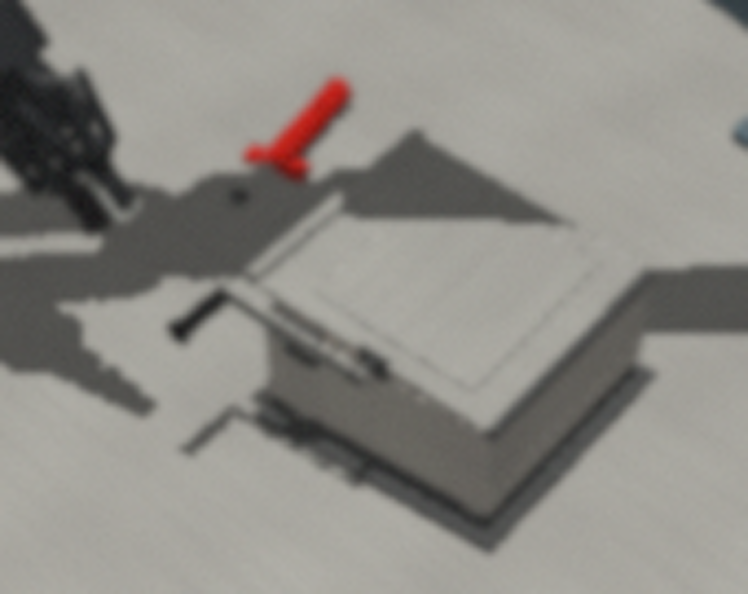

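View pics/w10.png

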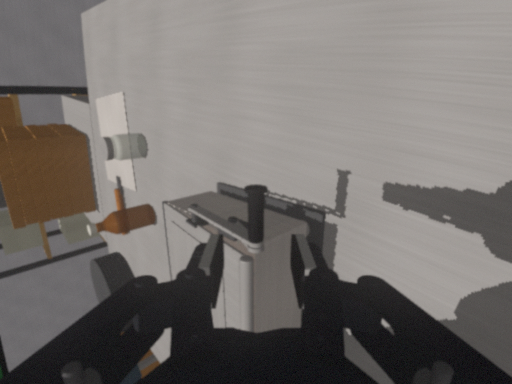

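```bash
python3 - <<'E'
from h import *
print(row((50,-80,150),270,0)); print(row((110,-150,200),270,0))
E
```

```text
(array([-0.2667, -0.0964,  0.2397, -0.3759, -0.0022,  0.0004]), array([ 0.55057571, -0.13609306,  0.15      ]))
(array([-0.116 , -0.0611,  0.0281, -0.3759, -0.0022,  0.0004]), array([ 0.61814898, -0.1988135 ,  0.2       ]))
```

```bash
python3 -m inch '[-1,-0.02,0,-0.05,-0.07,0,0, -1,-0.06,-0.03,-0.05,-0.14,0,0, -1,-0.116,-0.061,0,-0.21,0,0, -1,-0.116,-0.061,0.028,-0.28,0,0, -1,-0.116,-0.061,0.028,-0.35,0,0, -1,-0.15,-0.07,0.08,-0.376,-0.002,0, -1,-0.2,-0.08,0.14,-0.376,-0.002,0, -1,-0.24,-0.09,0.2,-0.376,-0.002,0, -1,-0.267,-0.096,0.24,-0.376,-0.002,0, -1,-0.267,-0.096,0.24,-0.376,-0.002,0, -1,-0.267,-0.096,0.24,-0.376,-0.002,0]'
python3 - <<'E'
from h import *
where();print(row((50,-80,115),270,0))
import cv2
cv2.imwrite("pics/s11.png",cv2.resize(read_camera("scene")[85:240,150:320,::-1],None,fx=3.8,fy=3.8,interpolation=cv2.INTER_CUBIC))
E
```

```text
t: 23.0
tool_pos: [0.5506, -0.1358, 0.1498]
ee_rot: [0.0, 0.998, 0.058, 0.0]
wrist_force: [0.6, -0.7, -0.2]
opening: -0.0
t 23.0 tcp [ 0.5506 -0.1358  0.1498] F [ 0.6 -0.7 -0.2] T [-0.   -0.01  0.  ] op -0.0 q [-0.44  0.35  1.61  0.    1.18  1.02]
local [ 50.  -79.7 168.5] r 56.9 stay 1.499 phi 270.0 Frad 0.1 Ftan 0.8
(array([-0.0001,  0.0007,  0.0871,  0.0001, -0.0003,  0.0008]), array([ 0.55057571, -0.13609306,  0.115     ]))
```

View pics/s11.png

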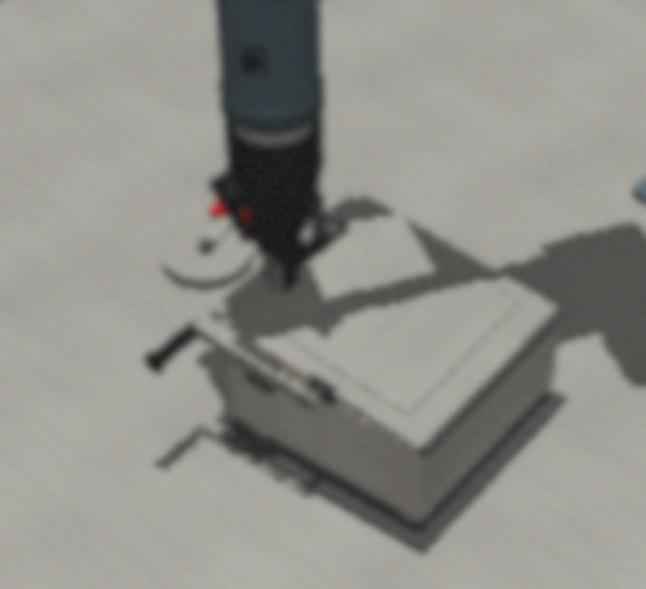

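```bash
python3 -m inch '[-1,0,0,0.01,0,0,0, -1,0,0,0.02,0,0,0, -1,0,0,0.03,0,0,0, -1,0,0,0.04,0,0,0, -1,0,0,0.05,0,0,0, -1,0,0,0.055,0,0,0]'
python3 -m inch '[-1,0,0,0.002,0,0,0, -1,0,0,0.004,0,0,0, -1,0,0,0.006,0,0,0, -1,0,0,0.008,0,0,0, -1,0,0,0.01,0,0,0]'
python3 -m inch '[-1,0,0,0.0015,0,0,0, -1,0,0,0.003,0,0,0, -1,0,0,0.0045,0,0,0, -1,0,0,0.006,0,0,0, -1,0,0,0.0075,0,0,0]'
```

```text
t: 23.65
tool_pos: [0.5513, -0.1366, 0.1278]
ee_rot: [0.0, 0.998, 0.057, 0.001]
wrist_force: [0.3, -1.1, 1.7]
opening: 0.0
t: 24.15
tool_pos: [0.5514, -0.1367, 0.1239]
ee_rot: [0.001, 0.998, 0.057, 0.001]
wrist_force: [-0.7, -1.2, 1.0]
opening: 0.0002
t: 24.65
tool_pos: [0.5514, -0.1367, 0.1209]
ee_rot: [0.001, 0.998, 0.057, 0.001]
wrist_force: [0.4, -0.1, 1.4]
opening: 0.0001
```

```bash
python3 -m inch '[-1,0,0,0.0015,0,0,0, -1,0,0,0.003,0,0,0, -1,0,0,0.0045,0,0,0, -1,0,0,0.0055,0,0,0]'
python3 -m inch '[-1,0,0,0.0015,0,0,0, -1,0,0,0.003,0,0,0, -1,0,0,0.0045,0,0,0, -1,0,0,0.0055,0,0,0]'
```

```text
t: 25.05
tool_pos: [0.5514, -0.1367, 0.1186]
ee_rot: [0.001, 0.998, 0.057, 0.001]
wrist_force: [0.2, 0.1, 1.2]
opening: -0.0
t: 25.45
tool_pos: [0.5514, -0.1368, 0.1164]
ee_rot: [0.001, 0.998, 0.057, 0.001]
wrist_force: [-0.9, 0.3, 4.4]
opening: -0.0005
```

```bash
python3 -m inch '[-1,0,0,0.001,0,0,0, -1,0,0,0.002,0,0,0, -1,0,0,0.003,0,0,0]'
python3 -m inch '[-1,0,0,0.001,0,0,0, -1,0,0,0.002,0,0,0, -1,0,0,0.003,0,0,0]'
```

```text
t: 25.75
tool_pos: [0.5515, -0.1367, 0.1164]
ee_rot: [0.001, 0.998, 0.058, 0.001]
wrist_force: [-4.1, 0.1, 12.5]
opening: 0.0001
t: 26.05
tool_pos: [0.5515, -0.1367, 0.1163]
ee_rot: [0.001, 0.998, 0.058, 0.001]
wrist_force: [-4.7, 0.6, 14.1]
opening: 0.0003
```

```bash
python3 -m inch '[-1,0,0,-0.02,0,0,0, -1,0,0,-0.05,0,0,0, -1,0,-0.1,-0.05,0,0,0, -1,0,-0.2,-0.05,0,0,0, -1,0,-0.3,-0.05,0,0,0, -1,0,-0.35,-0.05,0,0,0, -1,0,-0.35,-0.03,0,0,0, -1,0,-0.35,-0.015,0,0,0, -1,0,-0.35,-0.008,0,0,0, -1,0,-0.35,-0.005,0,0,0]'
python3 -m inch '[-1,0,0,0.001,0,0,0, -1,0,0,0.002,0,0,0, -1,0,0,0.003,0,0,0, -1,0,0,0.004,0,0,0]'
python3 - <<'E'
from h import *
where()
E
```

```text
t: 27.05
tool_pos: [0.5353, 0.0013, 0.1174]
ee_rot: [0.001, 0.998, 0.057, 0.001]
wrist_force: [-0.5, -0.0, -0.8]
opening: 0.0002
t: 27.45
tool_pos: [0.5355, 0.0006, 0.1164]
ee_rot: [0.001, 0.998, 0.057, 0.001]
wrist_force: [-2.3, -2.7, 5.9]
opening: -0.0001
t 27.45 tcp [0.5355 0.0006 0.1164] F [-2.3 -2.7  5.9] T [-0.41  0.39  0.  ] op -0.1 q [-0.21  0.34  1.73 -0.    1.07  1.25]
local [ 50.5  57.6 135.1] r 117.2 stay -0.3 phi 269.8 Frad -1.4 Ftan 6.2
```

```bash
python3 -m inch '[-1,0,0,-0.02,0,0,0, -1,0,0,-0.08,0,0,0, -1,0,0,-0.18,0,0,0, -1,0,0,-0.28,0,0,0, -1,0,0.15,-0.4,0,0,0, -1,0,0.3,-0.4,0,0,0, -1,-0.05,0.45,-0.4,0,0,0, -1,-0.1,0.55,-0.4,0,0,0, -1,-0.1,0.55,-0.4,0,0,0, -1,-0.1,0.55,-0.4,0,0,0,-1,-0.1,0.55,-0.4,0,0,0]'
python3 - <<'E'
from h import *
where()
import cv2
im=read_camera("scene")[:,:,::-1]
cv2.imwrite("pics/s12.png",cv2.resize(im[105:240,150:320],None,fx=4.4,fy=4.4,interpolation=cv2.INTER_CUBIC))
cv2.imwrite("pics/t12.png",read_camera("top")[:,:,::-1])
E
```

```text
t: 28.55
tool_pos: [0.5201, -0.2227, 0.2771]
ee_rot: [0.001, 0.998, 0.056, 0.001]
wrist_force: [0.1, -0.2, 0.2]
opening: 0.0002
t 28.55 tcp [ 0.5201 -0.2227  0.2771] F [ 0.1 -0.2  0.2] T [0.02 0.   0.02] op 0.2 q [-0.6   0.26  1.42 -0.    1.46  0.86]
local [   9.8 -162.5  295.8] r 208.0 stay 1.634 phi 269.9 Frad 0.3 Ftan 0.1
```

View pics/s12.png

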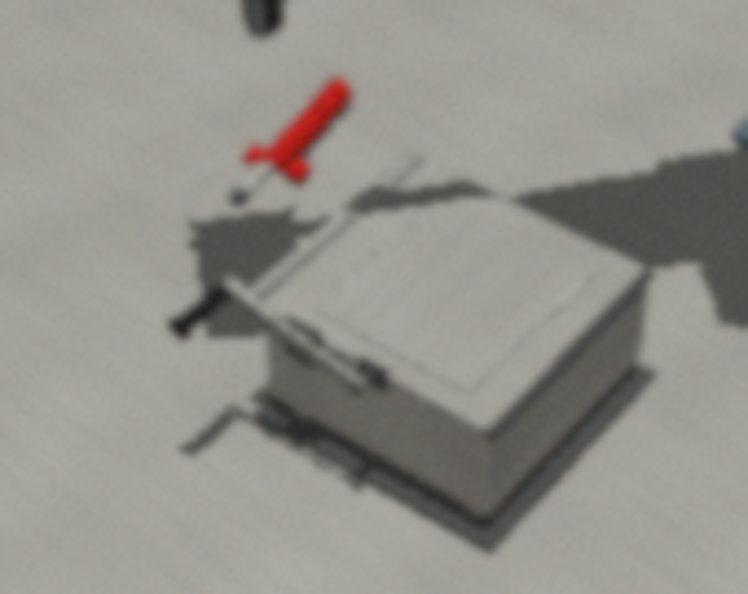

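View pics/t12.png

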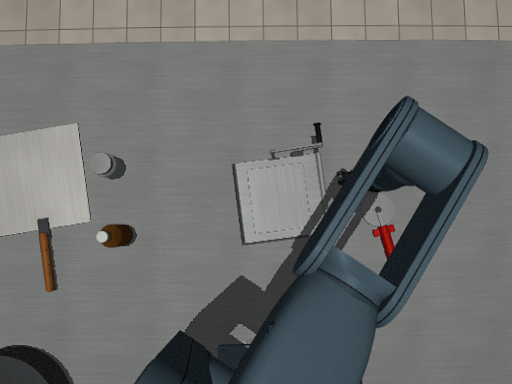

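```bash
python3 -c "
from cell import order
print(order.sign_off())"
```

```text
the job is handed in; nothing more can be done
None
```

The lid is closed and pressed home on the rim, and I handed the job in at about 28.7 s of the 72 s.

- **Stay and lowering:** I held the grip lightly, with the fingers stopped at about 13.8 mm on the 14 mm bar. I lifted the knee past centre along its arc, then brought the lid down slowly over about 15 s. Force on the wrist stayed at about 11 N or less in the readings I took.
- **Letting go and pressing:** The stay stiffened with the lid still slightly open, so I released the grip and pressed the lid down near its front edge with shut fingers. It stopped hard, at about 14 N.
- **Last checks:** The lid top measured 116.3 mm near the front and 116.4 mm near the hinge, so it is level and the rim is at about 112 mm. The last pictures show the lid flat. The bottle, shaker and cutter look unmoved, though the arm partly hid the cutter in the top view. The wrist force was near zero, with the gripper in the air.
- **What disagreed:** My camera estimate put the rim at about 115 mm, about 3 mm too high. Because of that, the stay angle I worked out read 2.40 rad near the end, against 2.24 for fully home. I went by force, pictures and touch for the closing instead.

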